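# Close up the specimen carrier

### The arm

A 7-joint arm with a two-finger parallel gripper is mounted at the origin on the work surface. World frame = base frame: x ahead of the robot, y to its left, z up, the work surface at z = 0. Lengths are in m, angles in rad, forces in N, time in s.
With the tool pointing down it reaches from about 0.4 to 0.85 m from the base axis. Payload 10.4 kg.
Tool frame: the origin (TCP) lies between the finger pads; the fingertips stand tip_extent ahead of it and the grasp point (between the pads) lies 2 mm behind it (tip_extent is the distance from the TCP to the fingertips, in m); z points along the fingers, y is the direction in which the jaws open and shut (so a half turn about z gives the same grasp; the last joint's range is limited). The gripper opens to 87 mm and grips with 3 to 60 N. Pads are 19 mm wide; open, the fingers measure 117 mm over their backs; the gripper's body (75 mm by 190 mm) begins 51 mm behind the grasp point.
Start: joints at [1.273, 0.332, -0.065, 1.46, 0.022, 1.35, -0.088], TCP at [0.17, -0.602, 0.24] pointing down, gripper open.
Joint ranges: [-2.6, 2.6], [-0.5, 2.12], [-1.47, 1.34], [0.16, 2.42], [-1.27, 4.41], [0.06, 2.06], [-2.6, 2.6]. Speed limits (rad/s): [2.22, 2.22, 2.79, 2.79, 3.14, 3.14, 3.14].

### API

Orientations are given as a unit quaternion [x, y, z, w].
In Python, from bench import read_state, camera, camera_params, close_job, tip_extent gives the robot as it stands. The module is installed in compiled form; this text tells all that it offers.
- The arm moves only by the tool send_rows, never from a script. Its argument "steps" is a list of rows, each a list of 7 numbers: the turn, a rotation vector about the tool's x, y, z in degrees, then the shift along the tool's x, y, z in m, then the gripper's target within -1 to 1 (shut at 1, half-way at 0, fully open at -1). In form: [[ax, ay, az, x, y, z, jaw], ...]. A call has exactly 10 rows; each row shifts and turns the pose as measured when the row begins, along the tool's axes as they then stand; what a row does not reach is not made up. A row lasts 1/10 s, in which the tool goes at most 50 mm and 8.59 degrees, less where a joint would pass 70% of its speed; a pose out of reach is approached as far as the arm can. A call with a gripper value outside its range is refused whole. The fingers move at their own pace and stop on an object; "force" is the grip in N (left out, the last holds). Time passes only in rows, so rows that do not move let the fingers close, or fill a call up. It gives the time, the measured TCP pose, the force and the opening at its end, in the units of the state.
- read_state(): the state, without advancing time (a new reading comes with each control period).
- camera(name): name is "side" or "top" or "wrist"; returns (picture, depth): 420x560x3 uint8, blue, green, red; 420x560 float32, m along the optical axis (not along the pixel's ray), 0 where there is no reading.
- camera_params(name): a dict with "camera_matrix" (3x3 intrinsics, pixels), "world_from_camera" (4x4, takes a point from camera to world coordinates). Camera axes: x right, y down, z forward; pixel columns grow to the right and rows downward; lengths in m; the calibration is good to about 2 mm. A picture is of the moment at which its call begins: read the wrist's pose just before it. camera_params takes no time and is no camera call; for the wrist camera it gives the pose at the moment of the call.
- close_job(): hands the job in, once; it reports no verdict.
The state is a dict: "time": time; "joint_positions": joint angles; "joint_vel": joint speeds; "joint_torque": joint torques, N m; "ee_pos": TCP position; "eef_rot": TCP orientation; "ft_force": force on the tool from outside, world axes, zero at the start; "torque": the same for the moment, N m; "width": finger opening in m.
Only numpy, scipy, OpenCV 4.12 (cv2) and the standard library are available. Lean on these libraries where they do the work, as an engineer would, in place of code of your own. Each camera call takes 0.05 s, during which the arm holds its last target.

### The job

Make the specimen carrier ready for transport: with the fingertips, push the yellow upright retaining flap down flat over the sample pots, and only then push the white lid over and down until it is fully shut, swinging it gently without slamming. Touch only the outer faces and edges of the flap and lid, not the clean pad under the flap or the lid's lining, and leave the pots, the bottle and the forceps where they are.

Things in the scene. Friction and masses are not known exactly. Their poses are not given: they have to be found in the camera images.
- carrier: insulated specimen carrier, a thick-walled blue box fixed on the bench, 250 mm along its x, 180 mm along its y, 115 mm high, walls 18 mm thick (clear opening 214 by 144 mm). Origin: centre of its underside; z up. The lid is hinged along the top of its +y wall, the retaining flap just inside its -y wall. Small black carrying grips stick out 13 mm from the two ends (+x and -x).
- flap_hinge (a point): middle of the flap's hinge line, which runs along the carrier's x, 68 mm from the carrier's centre towards -y and 84.5 mm above the bench (30 mm below the rim).
- flap_edge (a point): a point on the yellow retaining flap: on its outer face (its upper face once folded down), 116 mm from the hinge line, on its middle line, at the bottom of the 44 mm wide, 16 mm deep thumb notch in the free edge. The flap is 204 mm wide along the hinge, 132 mm long from hinge to free edge (either side of the notch) and 5 mm thick.
- flap (a joint): angle of the retaining flap (rad): 0 = folded flat inside the carrier, resting on its ledges with its upper face 30 mm below the carrier's rim; 1.57 = upright; it stops at 1.62. It starts about upright. A stiff hinge holds it wherever it is left: it needs about 0.3 to 1.5 N on it, 100 mm from the hinge, and does not fall or spring back.
- flap_pad (a point): middle of the bare face of the dark clean rubber pad, 180 by 90 by 5 mm, under the flap (on its lid-side face while it stands upright), from 14 to 104 mm from the hinge. It faces the pots; not to be touched by the fingers.
- lid_hinge (a point): middle of the lid's hinge line, which runs along the carrier's x on top of its +y wall's outer edge, 90 mm from the carrier's centre and 117 mm above the bench.
- lid_edge (a point): middle of the lid's free edge, on its outer face (its top once shut): 180 mm from the hinge line and 28 mm out from the lid's inner plane. The white lid is 250 mm wide along the hinge, 180 mm long and 28 mm thick.
- lid (a joint): angle of the lid (rad): 0 = shut, lying level on the carrier's rim with its top 145 mm above the bench; 1.57 = upright; it stops at 2.0. It starts open, leaning a little back, away from the carrier. A stiff friction hinge holds it wherever it is left: pushing it shut takes about 1 to 5 N near the free edge, and it does not fall by itself. It has no latch. It strikes the flap if that is still up.
- lid_liner (a point): middle of the clean inner side of the lid: black gasket (236 by 168 by 2 mm) and grey liner (208 by 138 mm, reaching 11 mm in from the lid's inner plane). Not to be touched by the fingers.
- pot1_mid (a point): white sample pot with a red screw cap, 33 mm across (cap 35 mm), 48 mm tall, standing in a well of the carrier, its cap 72 mm above the bench; this point is half-way up. Leave it alone.
- pot2_mid (a point): white sample pot with a green screw cap, 33 mm across (cap 35 mm), 48 mm tall, standing in a well of the carrier, its cap 72 mm above the bench; this point is half-way up. Leave it alone.
- pot3_mid (a point): white sample pot with a red screw cap, 33 mm across (cap 35 mm), 48 mm tall, standing in a well of the carrier, its cap 72 mm above the bench; this point is half-way up. Leave it alone.
- pot4_mid (a point): white sample pot with a blue screw cap, 33 mm across (cap 35 mm), 48 mm tall, standing in a well of the carrier, its cap 72 mm above the bench; this point is half-way up. Leave it alone.
- spare_pot_mid (a point): bystander: spare white sample pot with a blue screw cap, 35 mm across, 48 mm tall, standing on the bench outside the carrier on its flap side; this point is half-way up.
- pump_bottle_mid (a point): bystander: white hand-sanitiser pump bottle with a blue band and pump head, 62 mm across, 178 mm tall, standing beyond the lid side of the carrier; this point is 75 mm above its underside.
- forceps: bystander: steel forceps, 130 by 13 by 8 mm, lying on the bench outside the carrier on its flap side; origin at the middle of the underside.

How it is judged:
By the outcome, as a careful person would: the job done as asked, in the order asked, and still so for the second after the job is handed in, with the robot touching nothing.
It also fails if it takes over 51 s, if anything falls off the work surface, if the arm or the gripper's body presses on something with over 40 N, if the wrist force passes 120 N, or if a joint passes its speed limit or range.

## Working session

There is one attempt and no reset: what is moved stays moved. The work goes in short steps, Python scripts to look and compute and a tool call to move; the robot and the scene stay as the last step left them, time stands still between calls to the robot, and variables do not carry over. Pictures are saved under pics/ and viewed, and the job is handed in when it is done.

Besides the shell and the picture viewer there is one more tool, called by a JSON object that holds its "op" and its "data", one argument or row to a line. send_rows: Moves the arm, as the interface text tells. Its arguments: {"type":"object","properties":{"steps":{"type":"array"},"force":{"type":"number"}},"required":["steps"]}

```bash
mkdir -p pics; python3 - <<'E'
from bench import *
import cv2,numpy as np
print(read_state(), tip_extent if not callable(tip_extent) else tip_extent())
for n in ["side","top","wrist"]:
    p=camera_params(n); im,d=camera(n)
    cv2.imwrite(f"pics/{n}0.png",im); np.savez(f"pics/{n}0.npz",d=d,im=im,K=p["camera_matrix"],T=p["world_from_camera"])
    print(n,np.round(p["camera_matrix"],1).tolist(),np.round(p["world_from_camera"],3).tolist())
E
```

```text
{'time': 0.0, 'joint_positions': array([ 1.27340466,  0.33288374, -0.06472306,  1.460923  ,  0.02161005,
        1.34988069, -0.08853933]), 'joint_vel': array([-0.00051229,  0.00149472,  0.00014588,  0.00061375, -0.00106455,
       -0.00113279,  0.00100563]), 'joint_torque': array([-3.81172176e-04, -6.23265409e+01,  2.45442870e-02, -3.89906073e+01,
       -6.13361411e-02,  3.97130591e-02,  1.34114107e-04]), 'ee_pos': array([ 0.16950286, -0.6012123 ,  0.23875531]), 'eef_rot': array([ 9.90575427e-01,  1.36966544e-01, -1.28171723e-04, -6.87505954e-04]), 'ft_force': array([-0.33953168,  0.41644405, -0.63270807]), 'torque': array([-0.02249285, -0.04437924, -0.07476159]), 'width': 0.08702309492677773} 0.017
side [[441.9, 0.0, 275.5], [0.0, 441.9, 210.3], [0.0, 0.0, 1.0]] [[0.627, -0.737, 0.252, 0.318], [-0.779, -0.593, 0.202, -0.11], [0.001, -0.323, -0.947, 1.039], [0.0, 0.0, 0.0, 1.0]]
top [[519.7, 0.0, 277.3], [0.0, 519.7, 210.8], [0.0, 0.0, 1.0]] [[-0.021, -0.996, 0.083, 0.495], [-0.999, 0.023, 0.022, 0.055], [-0.024, -0.082, -0.996, 1.109], [0.0, 0.0, 0.0, 1.0]]
wrist [[336.4, 0.0, 281.6], [0.0, 336.4, 214.0], [0.0, 0.0, 1.0]] [[0.272, -0.932, -0.24, 0.235], [-0.962, -0.264, -0.067, -0.582], [-0.0, 0.249, -0.969, 0.384], [0.0, 0.0, 0.0, 1.0]]
```

View pics/side0.png

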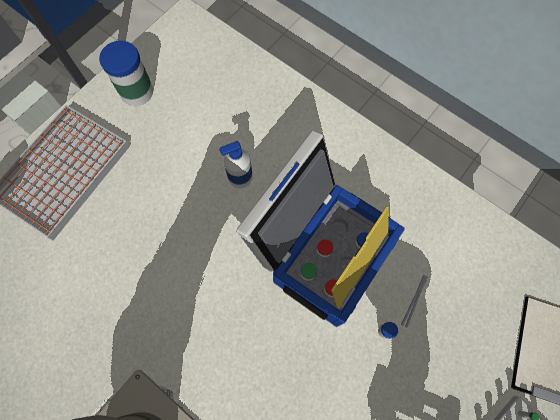

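View pics/top0.png

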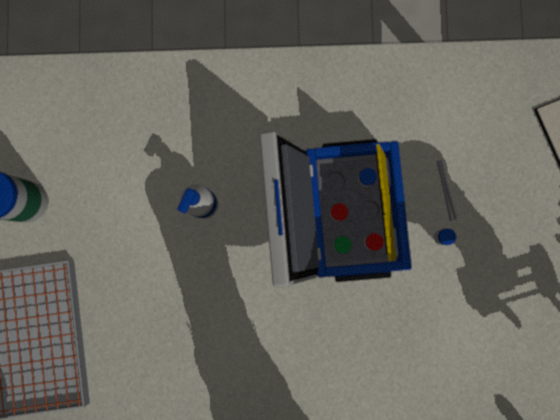

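The top view shows the carrier with its rim corners near (310,145), (400,143), (410,270) and (320,275). The lid is open to the left (+y) and the flap is up at about column 387. Next I'll measure the poses.

```bash
cat > h.py <<'E'
import numpy as np,cv2
def cloud(f):
    z=np.load(f); d=z['d'];K=z['K'];T=z['T']
    v,u=np.mgrid[:420,:560]
    P=np.stack([(u-K[0,2])/K[0,0]*d,(v-K[1,2])/K[1,1]*d,d],-1)@T[:3,:3].T+T[:3,3]
    P[d==0]=np.nan
    return P,z['im']
def comp(m):
    n,l,s,_=cv2.connectedComponentsWithStats(m.astype(np.uint8)); 
    return l==1+np.argmax(s[1:,4])
E
python3 - <<'E'
from h import *
for n in ["top","side"]:
    P,im=cloud(f"pics/{n}0.npz"); hsv=cv2.cvtColor(im,cv2.COLOR_BGR2HSV)
    x,y,z=P[...,0],P[...,1],P[...,2]
    blue=(abs(hsv[...,0].astype(int)-112)<12)&(hsv[...,1]>150)&(abs(z-.115)<.006)
    blue=comp(blue)
    Q=P[blue]; r=cv2.minAreaRect(Q[:,:2].astype(np.float32)*1000); print(n,"rim",len(Q),r,cv2.boxPoints(r).round(),np.median(Q[:,2]))
    yel=comp((abs(hsv[...,0].astype(int)-25)<8)&(hsv[...,1]>130)&(z>.05))
    Y=P[yel]; print("flap",len(Y),np.percentile(Y,[1,50,99],axis=0).round(4).tolist())
    top=Y[Y[:,2]>np.percentile(Y[:,2],98)-.008]; print(" top edge",top.mean(0).round(4), len(top))
    wh=(hsv[...,1]<60)&(z>.1)&(x>.35)&(x<.75)&(y<.12)&(y>-.2)
    W=P[wh]; print("lid",len(W),np.percentile(W,[1,50,99],axis=0).round(4).tolist())
    hi=(z>.19)&(x>.3)&(x<.8); print("high y/x/z",np.percentile(P[hi],[1,50,99],axis=0).round(3).tolist())
E
```

```text
top rim 3141 ((580.4866333007812, -76.5316162109375), (250.09495544433594, 177.67494201660156), 3.6395726203918457) [[ 450.    4.]
 [ 461. -173.]
 [ 711. -157.]
 [ 700.   20.]] 0.1149353734262335
flap 964 [[0.4829, -0.143, 0.0954], [0.5822, -0.1145, 0.1849], [0.6797, -0.1016, 0.2145]]
 top edge [ 0.5799 -0.1089  0.2111] 293
lid 6408 [[0.4497, -0.1409, 0.1144], [0.5678, 0.0544, 0.2702], [0.6923, 0.0956, 0.2886]]
high y/x/z [[0.45, -0.115, 0.193], [0.568, 0.059, 0.273], [0.69, 0.096, 0.293]]
side rim 2753 ((580.4066162109375, -76.52767944335938), (250.64028930664062, 179.4419403076172), 3.499321222305298) [[ 450.    5.]
 [ 461. -174.]
 [ 711. -158.]
 [ 700.   21.]] 0.11505507759107414
flap 1522 [[0.482, -0.1437, 0.093], [0.5771, -0.1218, 0.1692], [0.6812, -0.1018, 0.2137]]
 top edge [ 0.5793 -0.1088  0.2106] 272
lid 6514 [[0.4469, 0.0017, 0.1177], [0.5554, 0.0463, 0.253], [0.6902, 0.0943, 0.2887]]
high y/x/z [[0.447, -0.117, 0.191], [0.56, 0.052, 0.268], [0.689, 0.095, 0.293]]
```

View pics/wrist0.png

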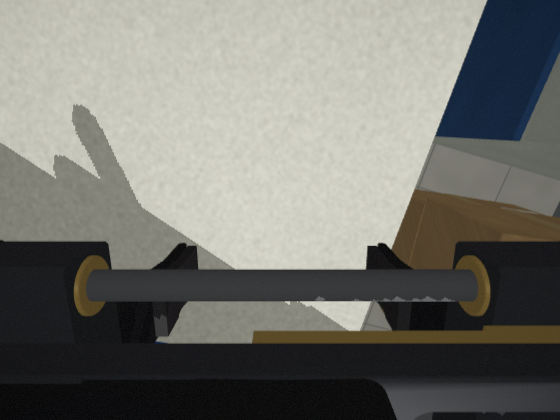

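The wrist view shows only the gripper jaws and empty bench. Both cameras give the same carrier pose: centre (0.5805, -0.0765), yaw 3.55°, rim 250×179 mm at z 0.115. The flap leans inward about 15° and the lid is at about 107°. Next I'll work out the approach to the flap's outer side.

```bash
cat >> h.py <<'E'
from scipy.spatial.transform import Rotation as Ro, Slerp
C0=np.array([.5805,-.0765,0]); YAW=np.radians(3.55)
Rc=Ro.from_euler('z',YAW).as_matrix()
def c2w(p): return C0+Rc@np.asarray(p,float)
def w2c(p): return Rc.T@(np.asarray(p)-C0)
def Rt(tau):
    t=np.radians(tau);z=np.array([0,np.sin(t),-np.cos(t)]);x=np.array([0,np.cos(t),np.sin(t)])
    return Rc@np.stack([x,np.cross(z,x),z],1)
def tcp_for(corner,tau,side):   # corner in carrier frame; side +1 front(+tool x) -1 rear, 0 centre of end
    R=Rt(tau); return c2w(corner)-R@np.array([side*.0095,0,.017])
def rows(path,jaw=1):
    """path: list of (pos,R) targets incl. start"""
    for (p,R),(q,S) in zip(path[:-1],path[1:]):
        rv=np.degrees(Ro.from_matrix(R.T@S).as_rotvec()); d=R.T@(q-p)
        print([round(float(a),2) for a in rv]+[round(float(a),4) for a in d]+[jaw])
def interp(p,R,q,S,n):
    s=Slerp([0,1],Ro.from_matrix(np.stack([R,S])))
    return [(p+(q-p)*k/n,s(k/n).as_matrix()) for k in range(n+1)]
def cur():
    from bench import read_state
    s=read_state(); 
    print("t",round(s['time'],2),"tcp",s['ee_pos'].round(4),"carr",w2c(s['ee_pos']).round(4),"F",s['ft_force'].round(2),"w",round(s['width'],4),"q",s['joint_positions'].round(2))
    return s['ee_pos'],Ro.from_quat(s['eef_rot']).as_matrix()
E
python3 - <<'E'
from h import *
p,R=cur()
q=tcp_for([0,-.105,.186],20,1); print(q)
rows(interp(p,R,q,Rt(20),20))
E
```

```text
t 0.15 tcp [ 0.1695 -0.6013  0.239 ] carr [-0.4427 -0.4984  0.239 ] F [-0.3   0.12  0.36] w 0.087 q [ 1.27  0.33 -0.06  1.46  0.02  1.35 -0.09]
[ 0.58791434 -0.19601166  0.19872558]
[0.68, 0.84, -3.85, 0.0256, -0.0138, 0.002, 1]
[0.68, 0.84, -3.85, 0.0265, -0.012, 0.0026, 1]
[0.68, 0.84, -3.85, 0.0272, -0.0102, 0.0031, 1]
[0.68, 0.84, -3.85, 0.0278, -0.0083, 0.0036, 1]
[0.68, 0.84, -3.85, 0.0282, -0.0064, 0.0041, 1]
[0.68, 0.84, -3.85, 0.0285, -0.0044, 0.0046, 1]
[0.68, 0.84, -3.85, 0.0287, -0.0025, 0.005, 1]
[0.68, 0.84, -3.85, 0.0287, -0.0005, 0.0055, 1]
[0.68, 0.84, -3.85, 0.0286, 0.0015, 0.0059, 1]
[0.68, 0.84, -3.85, 0.0283, 0.0035, 0.0063, 1]
[0.68, 0.84, -3.85, 0.0279, 0.0055, 0.0066, 1]
[0.68, 0.84, -3.85, 0.0274, 0.0074, 0.007, 1]
[0.68, 0.84, -3.85, 0.0267, 0.0093, 0.0073, 1]
[0.68, 0.84, -3.85, 0.0259, 0.0111, 0.0075, 1]
[0.68, 0.84, -3.85, 0.025, 0.0129, 0.0077, 1]
[0.68, 0.84, -3.85, 0.024, 0.0147, 0.0079, 1]
[0.68, 0.84, -3.85, 0.0228, 0.0163, 0.0081, 1]
[0.68, 0.84, -3.85, 0.0215, 0.0179, 0.0082, 1]
[0.68, 0.84, -3.85, 0.0201, 0.0194, 0.0083, 1]
[0.68, 0.84, -3.85, 0.0187, 0.0208, 0.0084, 1]
```

{"op": "send_rows", "data": {
  "steps": [
    [0.68,0.84,-3.85,0.0256,-0.014,0.002,1],
    [0.68,0.84,-3.85,0.0265,-0.012,0.0026,1],
    [0.68,0.84,-3.85,0.027,-0.01,0.003,1],
    [0.68,0.84,-3.85,0.028,-0.0083,0.0036,1],
    [0.68,0.84,-3.85,0.028,-0.0064,0.004,1],
    [0.68,0.84,-3.85,0.0285,-0.0044,0.0046,1],
    [0.68,0.84,-3.85,0.0287,-0.0025,0.005,1],
    [0.68,0.84,-3.85,0.0287,-0.0005,0.0055,1],
    [0.68,0.84,-3.85,0.0286,0.0015,0.006,1],
    [0.68,0.84,-3.85,0.0283,0.0035,0.0063,1]
  ],
  "force": 20
}}

```text
time: 1.15
ee_pos: [0.3869, -0.3815, 0.2177]
eef_rot: [0.875, 0.474, 0.067, -0.073]
ft_force: [0.3, -1.3, -0.2]
width: 0.0151
```

```bash
python3 - <<'E'
from h import *
p,R=cur()
q=tcp_for([0,-.105,.186],20,1); print(q)
rows(interp(p,R,q,Rt(20),10))
E
```

```text
t 1.15 tcp [ 0.3869 -0.3815  0.2177] carr [-0.2121 -0.2925  0.2177] F [ 0.31 -1.26 -0.23] w 0.0151 q [ 1.07  0.27 -0.33  1.61 -0.09  1.37  0.19]
[ 0.58791434 -0.19601166  0.19872558]
[0.62, 0.78, -3.6, 0.0257, 0.0069, 0.0064, 1]
[0.62, 0.78, -3.6, 0.0252, 0.0086, 0.0066, 1]
[0.62, 0.78, -3.6, 0.0245, 0.0103, 0.0069, 1]
[0.62, 0.78, -3.6, 0.0237, 0.0118, 0.0071, 1]
[0.62, 0.78, -3.6, 0.0228, 0.0134, 0.0072, 1]
[0.62, 0.78, -3.6, 0.0218, 0.0149, 0.0074, 1]
[0.62, 0.78, -3.6, 0.0207, 0.0163, 0.0075, 1]
[0.62, 0.78, -3.6, 0.0196, 0.0176, 0.0076, 1]
[0.62, 0.78, -3.6, 0.0183, 0.0189, 0.0077, 1]
[0.62, 0.78, -3.6, 0.017, 0.0201, 0.0077, 1]
```

{"op": "send_rows", "data": {
  "steps": [
    [0.62,0.78,-3.6,0.0257,0.007,0.0064,1],
    [0.62,0.78,-3.6,0.025,0.0086,0.0066,1],
    [0.62,0.78,-3.6,0.0245,0.0103,0.007,1],
    [0.62,0.78,-3.6,0.0237,0.012,0.007,1],
    [0.62,0.78,-3.6,0.023,0.0134,0.0072,1],
    [0.62,0.78,-3.6,0.022,0.015,0.0074,1],
    [0.62,0.78,-3.6,0.0207,0.0163,0.0075,1],
    [0.62,0.78,-3.6,0.0196,0.0176,0.0076,1],
    [0.62,0.78,-3.6,0.018,0.019,0.0077,1],
    [0,0,0,0,0,0,1]
  ]
}}

```text
time: 2.15
ee_pos: [0.5824, -0.1895, 0.1997]
eef_rot: [0.676, 0.716, 0.12, -0.128]
ft_force: [1.0, 0.7, 0.1]
width: 0.0004
```

```bash
python3 - <<'E'
from h import *
from bench import *
p,R=cur(); print(Ro.from_matrix(Rt(20).T@R).as_rotvec(degrees=True))
for n in ["side","top"]:
    P=camera_params(n); im,d=camera(n)
    np.savez(f"pics/{n}1.npz",d=d,im=im,K=P["camera_matrix"],T=P["world_from_camera"])
    c=im[90:350,180:480]; cv2.imwrite(f"pics/{n}1.png",cv2.resize(c,None,fx=2,fy=2))
def path(phi0,phi1,n,s=.105,tau=20):
    out=[]
    for k in range(n+1):
        f=np.radians(phi0+(phi1-phi0)*k/n); out.append((tcp_for([0,-.068+s*np.cos(f),.0845+s*np.sin(f)],tau,1),Rt(tau)))
    return out
q=path(80,0,1)[0]; print("approach")
rows(interp(p,R,q[0],q[1],5)); rows(path(80,0,16))
E
```

```text
t 2.15 tcp [ 0.5824 -0.1895  0.1997] carr [-0.0051 -0.1129  0.1997] F [1.05 0.7  0.13] w 0.0004 q [ 0.79  0.51 -0.54  1.4  -0.08  1.42  0.37]
[-0.07850045  0.2293323   0.24380797]
approach
[0.02, -0.05, -0.05, 0.0092, 0.001, 0.0032, 1]
[0.02, -0.05, -0.05, 0.0092, 0.001, 0.0032, 1]
[0.02, -0.05, -0.05, 0.0092, 0.001, 0.0032, 1]
[0.02, -0.05, -0.05, 0.0092, 0.001, 0.0031, 1]
[0.02, -0.05, -0.05, 0.0092, 0.001, 0.0031, 1]
[0.0, 0.0, 0.0, 0.0077, 0.0, 0.0049, 1]
[0.0, 0.0, 0.0, 0.0073, -0.0, 0.0056, 1]
[0.0, 0.0, 0.0, 0.0068, 0.0, 0.0062, 1]
[0.0, 0.0, 0.0, 0.0062, -0.0, 0.0068, 1]
[0.0, 0.0, 0.0, 0.0056, 0.0, 0.0073, 1]
[0.0, 0.0, 0.0, 0.0049, -0.0, 0.0077, 1]
[0.0, 0.0, 0.0, 0.0042, 0.0, 0.0081, 1]
[0.0, 0.0, 0.0, 0.0035, 0.0, 0.0085, 1]
[0.0, 0.0, 0.0, 0.0028, -0.0, 0.0087, 1]
[0.0, 0.0, 0.0, 0.002, 0.0, 0.0089, 1]
[0.0, 0.0, 0.0, 0.0012, -0.0, 0.0091, 1]
[0.0, 0.0, 0.0, 0.0004, 0.0, 0.0092, 1]
[0.0, 0.0, 0.0, -0.0004, 0.0, 0.0092, 1]
[0.0, 0.0, 0.0, -0.0012, -0.0, 0.0091, 1]
[0.0, 0.0, 0.0, -0.002, 0.0, 0.0089, 1]
[0.0, 0.0, 0.0, -0.0028, -0.0, 0.0087, 1]
```

View pics/side1.png

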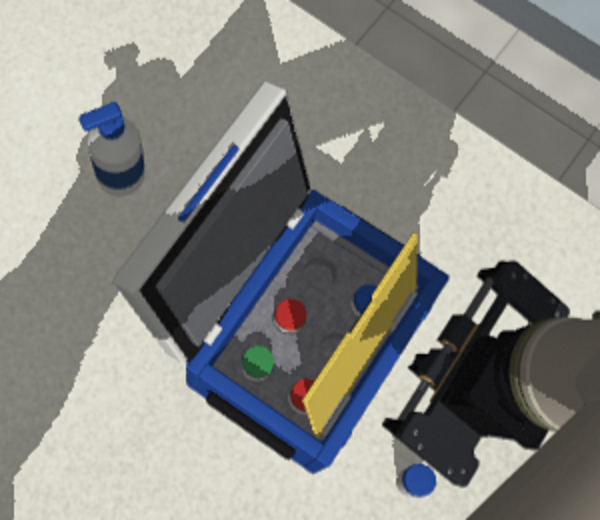

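View pics/top1.png

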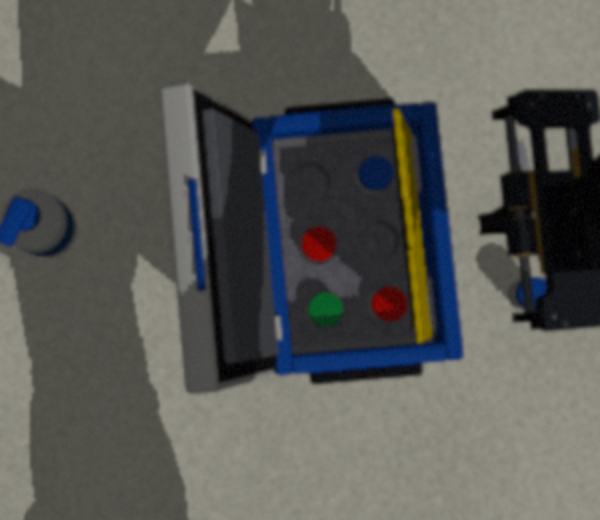

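The crops show the closed fingertips (about (490,222) in the top crop) facing the middle of the flap's outer face, with a gap. I'll start the push.

{"op": "send_rows", "data": {
  "steps": [
    [0,0,0,0.009,0.001,0.003,1],
    [0,0,0,0.009,0.001,0.003,1],
    [0,0,0,0.009,0.001,0.003,1],
    [0,0,0,0.009,0.001,0.003,1],
    [0,0,0,0.009,0.001,0.003,1],
    [0,0,0,0.008,0,0.005,1],
    [0,0,0,0.0073,0,0.0056,1],
    [0,0,0,0.007,0,0.006,1],
    [0,0,0,0.006,0,0.007,1],
    [0,0,0,0.0056,0,0.0073,1]
  ]
}}

```text
time: 3.25
ee_pos: [0.5799, -0.0995, 0.1832]
eef_rot: [0.681, 0.712, 0.118, -0.125]
ft_force: [-0.4, -0.5, 1.1]
width: 0.0004
```

```bash
cat >> h.py <<'E'
def fl(tau=20,s=.105,n=10,dphi=5,side=1):
    p,R=cur(); e=w2c(p+R@np.array([side*.0095,0,.017])); print("corner",e.round(4),"phi",np.degrees(np.arctan2(e[2]-.0845,e[1]+.068)).round(1),"s",np.hypot(e[2]-.0845,e[1]+.068).round(4), "rot err",Ro.from_matrix(Rt(tau).T@R).as_rotvec(degrees=True).round(2))
    f0=np.degrees(np.arctan2(e[2]-.0845,e[1]+.068)); out=[(p,R)]
    for k in range(1,n+1):
        f=np.radians(f0-dphi*k); out.append((tcp_for([0,-.068+s*np.cos(f),.0845+s*np.sin(f)],tau,side),Rt(tau)))
    rows(out)
E
python3 -c "
from h import *
fl()"
```

```text
t 3.25 tcp [ 0.5799 -0.0995  0.1832] carr [-0.002  -0.0229  0.1832] F [-0.38 -0.51  1.08] w 0.0004 q [ 0.72  0.44 -0.58  1.54 -0.1   1.31  0.25]
corner [-0.0018 -0.0082  0.1704] phi 55.2 s 0.1047 rot err [-0.24 -0.16  0.96]
[0.24, 0.16, -0.96, 0.0052, 0.0019, 0.0075, 1]
[0.0, 0.0, 0.0, 0.0043, -0.0, 0.0081, 1]
[0.0, 0.0, 0.0, 0.0035, 0.0, 0.0085, 1]
[0.0, 0.0, 0.0, 0.0028, -0.0, 0.0087, 1]
[0.0, 0.0, 0.0, 0.002, -0.0, 0.0089, 1]
[0.0, 0.0, 0.0, 0.0012, 0.0, 0.0091, 1]
[0.0, 0.0, 0.0, 0.0004, -0.0, 0.0092, 1]
[0.0, 0.0, 0.0, -0.0004, -0.0, 0.0092, 1]
[0.0, 0.0, 0.0, -0.0012, 0.0, 0.0091, 1]
[0.0, 0.0, 0.0, -0.002, 0.0, 0.0089, 1]
```

{"op": "send_rows", "data": {
  "steps": [
    [0.2,0.2,-1,0.005,0.002,0.0075,1],
    [0,0,0,0.0043,0,0.008,1],
    [0,0,0,0.0035,0,0.0085,1],
    [0,0,0,0.0028,0,0.0087,1],
    [0,0,0,0.002,0,0.009,1],
    [0,0,0,0.0012,0,0.009,1],
    [0,0,0,0.0004,0,0.009,1],
    [0,0,0,0,0,0,1],
    [0,0,0,0,0,0,1],
    [0,0,0,0,0,0,1]
  ]
}}

```text
time: 4.25
ee_pos: [0.5788, -0.0565, 0.1275]
eef_rot: [0.673, 0.718, 0.119, -0.128]
ft_force: [0.0, 0.1, 1.2]
width: 0.0001
```

```bash
python3 -c "
from h import *
fl()
p,R=cur()
for zz in (.0945,.0845): 
  q=tcp_for([0,.027,zz],20,-1); print(q); rows([(p,R),(q,Rt(20))])
"
```

```text
t 4.25 tcp [ 0.5788 -0.0565  0.1275] carr [-0.0005  0.0201  0.1275] F [0.03 0.13 1.21] w 0.0001 q [ 0.68  0.48 -0.6   1.63 -0.09  1.18  0.23]
corner [-0.0005  0.0348  0.1148] phi 16.4 s 0.1072 rot err [ 0.1   0.14 -0.12]
[-0.1, -0.14, 0.12, -0.0031, 0.0005, 0.0089, 1]
[0.0, 0.0, 0.0, -0.0018, 0.0, 0.009, 1]
[0.0, 0.0, 0.0, -0.0025, -0.0, 0.0088, 1]
[0.0, 0.0, 0.0, -0.0033, 0.0, 0.0085, 1]
[0.0, 0.0, 0.0, -0.004, 0.0, 0.0082, 1]
[0.0, 0.0, 0.0, -0.0047, -0.0, 0.0078, 1]
[0.0, 0.0, 0.0, -0.0054, -0.0, 0.0074, 1]
[0.0, 0.0, 0.0, -0.006, -0.0, 0.0069, 1]
[0.0, 0.0, 0.0, -0.0066, 0.0, 0.0064, 1]
[0.0, 0.0, 0.0, -0.0071, 0.0, 0.0058, 1]
t 4.25 tcp [ 0.5788 -0.0565  0.1275] carr [-0.0005  0.0201  0.1275] F [0.03 0.13 1.21] w 0.0001 q [ 0.68  0.48 -0.6   1.63 -0.09  1.18  0.23]
[ 0.57863543 -0.04644504  0.11372397]
[-0.1, -0.14, 0.12, 0.0047, 0.0005, 0.0164, 1]
[ 0.57863543 -0.04644504  0.10372397]
[-0.1, -0.14, 0.12, 0.0013, 0.0005, 0.0258, 1]
```

{"op": "send_rows", "data": {
  "steps": [
    [0,0,0,-0.0014,0,0.004,1],
    [0,0,0,-0.0014,0,0.004,1],
    [0,0,0,-0.0014,0,0.004,1],
    [0,0,0,-0.0014,0,0.004,1],
    [0,0,0,-0.001,0,0.003,1],
    [0,0,0,-0.001,0,0.003,1],
    [0,0,0,0,0,0,1],
    [0,0,0,0,0,0,1],
    [0,0,0,0,0,0,1],
    [0,0,0,0,0,0,1]
  ]
}}

```text
time: 5.25
ee_pos: [0.5798, -0.0565, 0.1041]
eef_rot: [0.674, 0.718, 0.12, -0.127]
ft_force: [-1.5, 0.4, 2.7]
width: 0.0005
```

```bash
python3 -c "
from h import *
fl(side=-1,n=1)
"
```

```text
t 5.25 tcp [ 0.5798 -0.0565  0.1041] carr [0.0005 0.02   0.1041] F [-1.48  0.37  2.67] w 0.0005 q [ 0.67  0.5  -0.59  1.64 -0.08  1.14  0.23]
corner [0.0005 0.0169 0.0849] phi 0.2 s 0.0849 rot err [-0.03  0.14 -0.12]
[0.03, -0.14, 0.12, 0.0154, -0.0005, 0.0153, 1]
```

{"op": "send_rows", "data": {
  "steps": [
    [0,0,0,-0.0005,0,0.0015,1],
    [0,0,0,-0.0005,0,0.0015,1],
    [0,0,0,-0.0005,0,0.0015,1],
    [0,0,0,-0.0005,0,0.0015,1],
    [0,0,0,-0.0005,0,0.0015,1],
    [0,0,0,0,0,0,1],
    [0,0,0,0,0,0,1],
    [0,0,0,0,0,0,1],
    [0,0,0,0,0,0,1],
    [0,0,0,0,0,0,1]
  ]
}}

```text
time: 6.25
ee_pos: [0.5799, -0.0565, 0.104]
eef_rot: [0.673, 0.719, 0.12, -0.127]
ft_force: [-1.2, 0.1, 2.5]
width: 0.0001
```

```bash
python3 -c "
from h import *
fl(side=-1,n=1)
"
```

```text
t 6.25 tcp [ 0.5799 -0.0565  0.104 ] carr [0.0007 0.02   0.104 ] F [-1.17  0.14  2.54] w 0.0001 q [ 0.67  0.5  -0.59  1.64 -0.08  1.14  0.23]
corner [0.0007 0.0169 0.0848] phi 0.2 s 0.0849 rot err [-0.02  0.13 -0.19]
[0.02, -0.13, 0.19, 0.0154, -0.0006, 0.0153, 1]
```

The corner stopped at z = 0.0848, which matches the ledge height, so the flap is down. I'll retract back and up, then look.

{"op": "send_rows", "data": {
  "steps": [
    [0,0,0,0,0,-0.02,1],
    [0,0,0,0,0,-0.03,1],
    [0,0,0,0,0,-0.04,1],
    [0,0,0,0,0,-0.04,1],
    [0,0,0,0,0,-0.04,1],
    [0,0,0,0,0,-0.04,1],
    [0,0,0,0,0,-0.04,1],
    [0,0,0,0,0,-0.04,1],
    [0,0,0,0,0,-0.03,1],
    [0,0,0,0,0,0,1]
  ]
}}

```text
time: 7.25
ee_pos: [0.5858, -0.1713, 0.4108]
eef_rot: [0.674, 0.718, 0.118, -0.129]
ft_force: [0.5, 1.6, 0.8]
width: 0.0006
```

```bash
python3 - <<'E'
from h import *
from bench import *
p,R=cur()
for n in ["side","top"]:
    P=camera_params(n); im,d=camera(n)
    np.savez(f"pics/{n}2.npz",d=d,im=im,K=P["camera_matrix"],T=P["world_from_camera"])
    c=im[90:350,180:480]; cv2.imwrite(f"pics/{n}2.png",cv2.resize(c,None,fx=2,fy=2))
    Pw,im=cloud(f"pics/{n}2.npz"); Q=(Pw-C0)@Rc; hsv=cv2.cvtColor(im,cv2.COLOR_BGR2HSV)
    m=(abs(hsv[...,0].astype(int)-25)<8)&(hsv[...,1]>130)&(Q[...,2]>.05)&(abs(Q[...,0])<.1)&(abs(Q[...,1])<.07); Y=Q[m]
    print(n,"flap",len(Y),np.percentile(Y,[1,50,99],axis=0).round(4).tolist())
    m=(hsv[...,1]<60)&(Q[...,2]>.15)&(abs(Q[...,0])<.13)&(Q[...,1]>.06)&(Q[...,1]<.22); L=Q[m]
    for s in (.16,.2,.24,.27,.285): 
        a=L[abs(L[:,2]-s)<.006]; print(s,np.percentile(a[:,1],[1,50,99]).round(4) if len(a) else None)
    b=Q[(Q[...,2]>.1)&(Q[...,1]>.2)&(Q[...,1]<.4)&(abs(Q[...,0])<.2)]; 
    if len(b): print("bottle top",np.percentile(b,[1,50,99],axis=0).round(3).tolist())
E
```

```text
t 7.25 tcp [ 0.5858 -0.1713  0.4108] carr [-0.0006 -0.0949  0.4108] F [0.46 1.58 0.85] w 0.0006 q [ 0.73  0.44 -0.56  1.05 -0.11  1.81  0.25]
side flap 4768 [[-0.0984, -0.0615, 0.0808], [-0.004, 0.0011, 0.085], [0.0982, 0.0628, 0.0888]]
0.16 [0.0898 0.0927 0.1217]
0.2 [0.102  0.1054 0.1288]
0.24 [0.1153 0.1181 0.144 ]
0.27 [0.1249 0.1324 0.1466]
0.285 [0.1394 0.1544 0.1691]
bottle top [[0.015, 0.283, 0.101], [0.035, 0.306, 0.124], [0.071, 0.335, 0.181]]
top flap 6196 [[-0.0982, -0.0626, 0.0792], [-0.0009, 0.0014, 0.0847], [0.0982, 0.0621, 0.0893]]
0.16 [0.089  0.0916 0.1048]
0.2 [0.1016 0.1042 0.1172]
0.24 [0.1146 0.1171 0.1292]
0.27 [0.1245 0.1312 0.1387]
0.285 [0.14   0.1556 0.1685]
bottle top [[0.015, 0.282, 0.102], [0.037, 0.305, 0.122], [0.072, 0.334, 0.181]]
```

The flap reads flat at z 0.085 in both cameras, and the lid is at about 108°. The bottle is at carrier y ≥ 0.28 with its top at 0.181. Next I'll move over and behind the lid.

```bash
python3 - <<'E'
from h import *
p,R=cur()
q=tcp_for([0,.195,.37],-20,-1); print(w2c(q))
rows(interp(p,R,q,Rt(-20),10))
E
```

```text
t 7.35 tcp [ 0.5853 -0.1698  0.4074] carr [-0.001  -0.0934  0.4074] F [ 0.15  0.13 -0.18] w 0.0008 q [ 0.73  0.44 -0.56  1.05 -0.11  1.81  0.25]
[9.39838112e-18 2.09741422e-01 3.82725583e-01]
[-0.05, -4.03, 0.03, 0.0276, 0.0003, 0.0128, 1]
[-0.05, -4.03, 0.03, 0.0284, 0.0002, 0.0109, 1]
[-0.05, -4.03, 0.03, 0.0291, 0.0002, 0.0088, 1]
[-0.05, -4.03, 0.03, 0.0297, 0.0002, 0.0068, 1]
[-0.05, -4.03, 0.03, 0.0301, 0.0002, 0.0047, 1]
[-0.05, -4.03, 0.03, 0.0303, 0.0002, 0.0025, 1]
[-0.05, -4.03, 0.03, 0.0304, 0.0001, 0.0004, 1]
[-0.05, -4.03, 0.03, 0.0304, 0.0001, -0.0017, 1]
[-0.05, -4.03, 0.03, 0.0302, 0.0001, -0.0039, 1]
[-0.05, -4.03, 0.03, 0.0298, 0.0001, -0.006, 1]
```

View pics/top2.png

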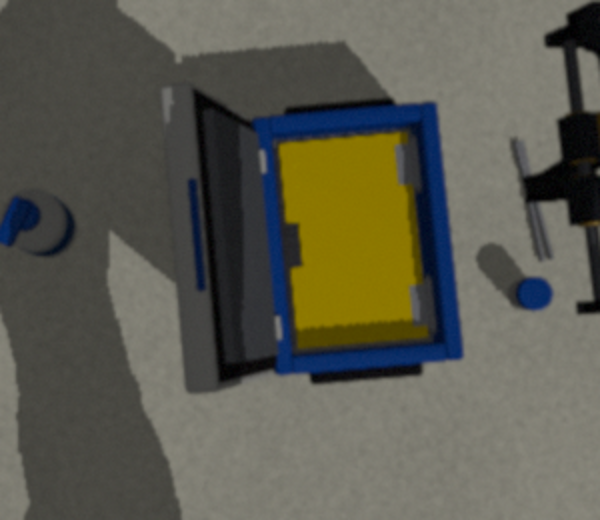

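The flap lies flat inside the carrier, with its notch at about (290,245) in the crop. The pot, forceps and bottle haven't moved. I'm moving behind the lid.

{"op": "send_rows", "data": {
  "steps": [
    [0,-4,0,0.0276,0,0.012,1],
    [0,-4,0,0.0284,0,0.01,1],
    [0,-4,0,0.029,0,0.0088,1],
    [0,-4,0,0.03,0,0.0068,1],
    [0,-4,0,0.03,0,0.0047,1],
    [0,-4,0,0.03,0,0.0025,1],
    [0,-4,0,0.03,0,0,1],
    [0,-4,0,0.03,0,-0.002,1],
    [0,-4,0,0.03,0,-0.004,1],
    [0,-4,0,0.03,0,-0.006,1]
  ]
}}

```text
time: 8.35
ee_pos: [0.5608, 0.1356, 0.3648]
eef_rot: [0.672, 0.717, -0.135, 0.127]
ft_force: [0.7, -0.5, 1.0]
width: 0.0006
```

```bash
python3 - <<'E'
from h import *
p,R=cur()
q0=tcp_for([0,.197,.30],-20,-1); q=tcp_for([0,.193,.256],-20,-1); print(w2c(q0),w2c(q),Ro.from_matrix(Rt(-20).T@R).as_rotvec(degrees=True))
rows(interp(p,R,q0,Rt(-20),4));rows(interp(q0,Rt(-20),q,Rt(-20),3))
E
```

```text
t 8.35 tcp [0.5608 0.1356 0.3648] carr [-0.0065  0.2129  0.3648] F [ 0.74 -0.47  1.  ] w 0.0006 q [ 0.01  0.36 -0.7   1.28  0.53  1.8  -0.55]
[9.55995296e-18 2.11741422e-01 3.12725583e-01] [1.09715328e-17 2.07741422e-01 2.68725583e-01] [ 1.21926438 -1.33578699 -0.4201419 ]
[-0.3, 0.33, 0.11, 0.0044, 0.0019, 0.0122, 1]
[-0.3, 0.33, 0.11, 0.0044, 0.0019, 0.0122, 1]
[-0.3, 0.33, 0.11, 0.0043, 0.0018, 0.0123, 1]
[-0.3, 0.33, 0.11, 0.0042, 0.0017, 0.0123, 1]
[0.0, 0.0, 0.0, 0.0038, -0.0, 0.0142, 1]
[0.0, 0.0, 0.0, 0.0038, 0.0, 0.0142, 1]
[0.0, 0.0, 0.0, 0.0038, -0.0, 0.0142, 1]
```

{"op": "send_rows", "data": {
  "steps": [
    [0,0,0,0,0,0,1],
    [-0.3,0.3,0,0.0044,0.002,0.012,1],
    [-0.3,0.3,0,0.0044,0.002,0.012,1],
    [-0.3,0.3,0,0.0044,0.002,0.012,1],
    [-0.3,0.3,0,0.0044,0.002,0.012,1],
    [0,0,0,0.004,0,0.014,1],
    [0,0,0,0.004,0,0.014,1],
    [0,0,0,0.004,0,0.014,1],
    [0,0,0,0,0,0,1],
    [0,0,0,0,0,0,1]
  ]
}}

```text
time: 9.35
ee_pos: [0.5594, 0.1411, 0.2509]
eef_rot: [0.661, 0.73, -0.127, 0.123]
ft_force: [-0.2, -0.4, 0.6]
width: 0.0003
```

```bash
cat >> h.py <<'E'
def lid(tau=-20,s=.155,n=10,dth=4,side=-1,tau1=None,adv=None):
    p,R=cur(); e=w2c(p+R@np.array([side*.0095,0,.017]))
    v=np.array([.09-e[1],e[2]-.117]); r=np.hypot(*v)
    # solve theta: point = s*u+.028 n
    se=np.sqrt(max(r*r-.028**2,0)); th=np.degrees(np.arctan2(v[1],v[0])-np.arctan2(.028,se))
    print("corner",e.round(4),"theta",th.round(1),"s",se.round(4),"rot err",Ro.from_matrix(Rt(tau).T@R).as_rotvec(degrees=True).round(2))
    out=[(p,R)]
    for k in range(1,n+1):
        t=np.radians(th-dth*k); S=tau if tau1 is None else tau+(tau1-tau)*k/n
        out.append((tcp_for([0,.09-s*np.cos(t)+.028*np.sin(t),.117+s*np.sin(t)+.028*np.cos(t)],S,side),Rt(S)))
    rows(out)
E
python3 - <<'E'
from h import *
from bench import *
lid()
for n in ["side"]:
    im,d=camera(n); c=im[90:350,180:480]; cv2.imwrite(f"pics/{n}3.png",cv2.resize(c,None,fx=2,fy=2))
E
```

```text
t 9.35 tcp [0.5594 0.1411 0.2509] carr [-0.0076  0.2185  0.2509] F [-0.17 -0.43  0.6 ] w 0.0003 q [ 0.03  0.39 -0.7   1.48  0.53  1.58 -0.61]
corner [-0.0074  0.2037  0.2382] theta 123.5 s 0.1638 rot err [ 0.58 -0.31 -2.25]
[-0.58, 0.31, 2.25, -0.0126, 0.0071, 0.0045, 1]
[0.0, 0.0, 0.0, -0.0105, 0.0, -0.0033, 1]
[0.0, 0.0, 0.0, -0.0107, 0.0, -0.0026, 1]
[0.0, 0.0, 0.0, -0.0108, -0.0, -0.0019, 1]
[0.0, 0.0, 0.0, -0.0109, 0.0, -0.0011, 1]
[0.0, 0.0, 0.0, -0.011, 0.0, -0.0003, 1]
[0.0, 0.0, 0.0, -0.011, -0.0, 0.0004, 1]
[0.0, 0.0, 0.0, -0.0109, -0.0, 0.0012, 1]
[0.0, 0.0, 0.0, -0.0108, -0.0, 0.002, 1]
[0.0, 0.0, 0.0, -0.0107, 0.0, 0.0027, 1]
```

View pics/side3.png

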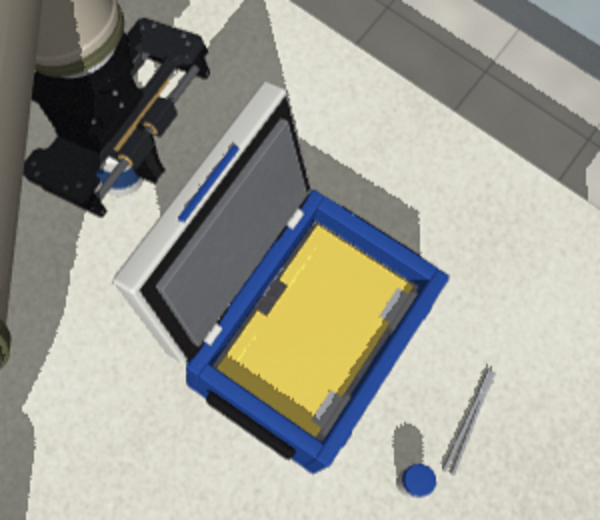

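The side crop shows the fingers behind the lid's outer face with a clear gap, the bottle untouched and the flap flat. I'll push slowly along the lid's arc.

{"op": "send_rows", "data": {
  "steps": [
    [-0.5,0.3,2,-0.012,0.007,0.0,1],
    [0,0,0,-0.01,0,-0.0035,1],
    [0,0,0,-0.008,0,-0.0025,1],
    [0,0,0,-0.008,0,-0.0015,1],
    [0,0,0,-0.008,0,-0.001,1],
    [0,0,0,-0.008,0,0,1],
    [0,0,0,-0.008,0,0,1],
    [0,0,0,-0.008,0,0.0008,1],
    [0,0,0,-0.008,0,0.0012,1],
    [0,0,0,-0.008,0,0.0016,1]
  ]
}}

```text
time: 10.4
ee_pos: [0.5736, 0.0606, 0.291]
eef_rot: [0.673, 0.72, -0.115, 0.126]
ft_force: [-0.5, 5.0, 2.9]
width: 0.0005
```

```bash
python3 - <<'E'
from h import *
lid(dth=3)
E
```

```text
t 10.4 tcp [0.5736 0.0606 0.291 ] carr [0.0016 0.1373 0.291 ] F [-0.51  5.04  2.92] w 0.0005 q [ 0.16  0.31 -0.67  1.48  0.5   1.57 -0.47]
corner [0.0017 0.1226 0.2782] theta 91.6 s 0.162 rot err [-0.36  0.34 -0.21]
[0.36, -0.34, 0.21, -0.0059, -0.0016, 0.0081, 1]
[0.0, 0.0, 0.0, -0.008, 0.0, 0.0018, 1]
[0.0, 0.0, 0.0, -0.0079, -0.0, 0.0022, 1]
[0.0, 0.0, 0.0, -0.0078, 0.0, 0.0026, 1]
[0.0, 0.0, 0.0, -0.0077, -0.0, 0.003, 1]
[0.0, 0.0, 0.0, -0.0075, 0.0, 0.0034, 1]
[0.0, 0.0, 0.0, -0.0073, 0.0, 0.0038, 1]
[0.0, 0.0, 0.0, -0.0071, -0.0, 0.0042, 1]
[0.0, 0.0, 0.0, -0.0069, 0.0, 0.0046, 1]
[0.0, 0.0, 0.0, -0.0066, -0.0, 0.0049, 1]
```

{"op": "send_rows", "data": {
  "steps": [
    [0,0,0,-0.0075,-0.001,0.004,1],
    [0,0,0,-0.0075,0,0.004,1],
    [0,0,0,-0.0075,0,0.004,1],
    [0,0,0,-0.0075,0,0.004,1],
    [0,0,0,-0.0075,0,0.004,1],
    [0,0,0,-0.0075,0,0.004,1],
    [0,0,0,-0.007,0,0.004,1],
    [0,0,0,-0.007,0,0.0042,1],
    [0,0,0,-0.007,0,0.0046,1],
    [0,0,0,-0.0066,0,0.005,1]
  ]
}}

```text
time: 11.4
ee_pos: [0.5787, -0.0306, 0.275]
eef_rot: [0.674, 0.719, -0.115, 0.127]
ft_force: [1.0, 2.7, -0.6]
width: 0.0006
```

```bash
python3 - <<'E'
from h import *
lid(dth=3)
E
```

```text
t 11.4 tcp [ 0.5787 -0.0306  0.275 ] carr [0.001  0.0459 0.275 ] F [ 1.01  2.74 -0.6 ] w 0.0006 q [ 0.3   0.27 -0.62  1.55  0.5   1.47 -0.33]
corner [0.0011 0.0312 0.2622] theta 57.7 s 0.1542 rot err [-0.35  0.27 -0.11]
[0.35, -0.27, 0.11, -0.0066, -0.001, 0.0052, 1]
[0.0, 0.0, 0.0, -0.0057, -0.0, 0.006, 1]
[0.0, 0.0, 0.0, -0.0053, 0.0, 0.0063, 1]
[0.0, 0.0, 0.0, -0.005, 0.0, 0.0066, 1]
[0.0, 0.0, 0.0, -0.0047, -0.0, 0.0068, 1]
[0.0, 0.0, 0.0, -0.0043, -0.0, 0.007, 1]
[0.0, 0.0, 0.0, -0.0039, -0.0, 0.0073, 1]
[0.0, 0.0, 0.0, -0.0035, 0.0, 0.0074, 1]
[0.0, 0.0, 0.0, -0.0031, -0.0, 0.0076, 1]
[0.0, 0.0, 0.0, -0.0027, -0.0, 0.0078, 1]
```

{"op": "send_rows", "data": {
  "steps": [
    [0,0,0,-0.006,-0.001,0.005,1],
    [0,0,0,-0.0055,0,0.0058,1],
    [0,0,0,-0.005,0,0.006,1],
    [0,0,0,-0.005,0,0.0062,1],
    [0,0,0,-0.0045,0,0.0064,1],
    [0,0,0,-0.004,0,0.0066,1],
    [0,0,0,-0.0037,0,0.0068,1],
    [0,0,0,-0.0033,0,0.007,1],
    [0,0,0,-0.003,0,0.007,1],
    [0,0,0,-0.0025,0,0.007,1]
  ]
}}

```text
time: 12.4
ee_pos: [0.5816, -0.0986, 0.2247]
eef_rot: [0.674, 0.719, -0.116, 0.126]
ft_force: [0.3, 1.4, 1.1]
width: 0.0001
```

```bash
python3 - <<'E'
from h import *
lid(dth=2)
E
```

```text
t 12.4 tcp [ 0.5816 -0.0986  0.2247] carr [-0.0003 -0.0222  0.2247] F [0.26 1.42 1.05] w 0.0001 q [ 0.38  0.29 -0.58  1.62  0.52  1.34 -0.26]
corner [-2.000e-04 -3.680e-02  2.119e-01] theta 26.6 s 0.1559 rot err [-0.24  0.23 -0.09]
[0.24, -0.23, 0.09, -0.0005, 0.0002, 0.0054, 1]
[0.0, 0.0, 0.0, -0.0013, 0.0, 0.0053, 1]
[0.0, 0.0, 0.0, -0.0011, -0.0, 0.0054, 1]
[0.0, 0.0, 0.0, -0.0009, -0.0, 0.0054, 1]
[0.0, 0.0, 0.0, -0.0008, -0.0, 0.0054, 1]
[0.0, 0.0, 0.0, -0.0006, 0.0, 0.0055, 1]
[0.0, 0.0, 0.0, -0.0004, -0.0, 0.0055, 1]
[0.0, 0.0, 0.0, -0.0002, 0.0, 0.0055, 1]
[0.0, 0.0, 0.0, 0.0, 0.0, 0.0055, 1]
[0.0, 0.0, 0.0, 0.0002, -0.0, 0.0055, 1]
```

```bash
python3 - <<'E'
from h import *
lid(dth=1.8,tau1=0)
E
```

```text
t 12.4 tcp [ 0.5816 -0.0986  0.2247] carr [-0.0003 -0.0222  0.2247] F [0.26 1.42 1.05] w 0.0001 q [ 0.38  0.29 -0.58  1.62  0.52  1.34 -0.26]
corner [-2.000e-04 -3.680e-02  2.119e-01] theta 26.6 s 0.1559 rot err [-0.24  0.23 -0.09]
[0.24, 1.77, 0.09, -0.001, 0.0002, 0.0046, 1]
[-0.0, 2.0, -0.0, -0.002, -0.0, 0.0044, 1]
[-0.0, 2.0, -0.0, -0.002, 0.0, 0.0044, 1]
[0.0, 2.0, 0.0, -0.002, -0.0, 0.0044, 1]
[-0.0, 2.0, -0.0, -0.002, 0.0, 0.0044, 1]
[0.0, 2.0, -0.0, -0.002, -0.0, 0.0044, 1]
[-0.0, 2.0, 0.0, -0.0021, 0.0, 0.0044, 1]
[0.0, 2.0, -0.0, -0.0021, 0.0, 0.0044, 1]
[0.0, 2.0, 0.0, -0.0021, -0.0, 0.0044, 1]
[0.0, 2.0, -0.0, -0.0021, 0.0, 0.0044, 1]
```

{"op": "send_rows", "data": {
  "steps": [
    [0,2,0,-0.001,0,0.0045,1],
    [0,2,0,-0.002,0,0.0044,1],
    [0,2,0,-0.002,0,0.0044,1],
    [0,2,0,-0.002,0,0.0044,1],
    [0,2,0,-0.002,0,0.0044,1],
    [0,2,0,-0.002,0,0.0044,1],
    [0,2,0,-0.002,0,0.004,1],
    [0,2,0,-0.002,0,0.004,1],
    [0,2,0,-0.002,0,0.004,1],
    [0,2,0,-0.002,0,0.004,1]
  ]
}}

```text
time: 13.4
ee_pos: [0.5827, -0.1296, 0.1819]
eef_rot: [0.684, 0.729, 0.005, -0.004]
ft_force: [0.1, 0.9, 1.4]
width: 0.0006
```

```bash
python3 - <<'E'
from h import *
lid(tau=0,dth=1)
E
```

```text
t 13.4 tcp [ 0.5827 -0.1296  0.1819] carr [-0.0011 -0.0531  0.1819] F [0.08 0.89 1.41] w 0.0006 q [ 0.62  0.37 -0.58  1.59  0.2   1.25  0.07]
corner [-0.001  -0.0624  0.1648] theta 7.3 s 0.1572 rot err [-0.12  0.79 -0.13]
[0.12, -0.79, 0.13, 0.0016, 0.0011, 0.0031, 1]
[0.0, 0.0, 0.0, -0.0008, -0.0, 0.0026, 1]
[0.0, 0.0, 0.0, -0.0007, 0.0, 0.0027, 1]
[0.0, 0.0, 0.0, -0.0007, 0.0, 0.0027, 1]
[0.0, 0.0, 0.0, -0.0006, -0.0, 0.0027, 1]
[0.0, 0.0, 0.0, -0.0006, -0.0, 0.0027, 1]
[0.0, 0.0, 0.0, -0.0005, 0.0, 0.0027, 1]
[0.0, 0.0, 0.0, -0.0005, -0.0, 0.0027, 1]
[0.0, 0.0, 0.0, -0.0004, 0.0, 0.0027, 1]
[0.0, 0.0, 0.0, -0.0004, -0.0, 0.0027, 1]
```

Now vertical; 20 mm remain to z = 0.145 at the tip.

{"op": "send_rows", "data": {
  "steps": [
    [0,-0.5,0,0,0,0.0025,1],
    [0,0,0,-0.0005,0,0.002,1],
    [0,0,0,-0.0005,0,0.002,1],
    [0,0,0,-0.0005,0,0.002,1],
    [0,0,0,-0.0005,0,0.002,1],
    [0,0,0,0,0,0.002,1],
    [0,0,0,0,0,0.002,1],
    [0,0,0,0,0,0.002,1],
    [0,0,0,0,0,0.0015,1],
    [0,0,0,0,0,0.0015,1]
  ]
}}

```text
time: 14.4
ee_pos: [0.5825, -0.1343, 0.1623]
eef_rot: [0.685, 0.729, -0.0, 0.001]
ft_force: [-11.3, -0.4, 23.8]
width: 0.001
```

```bash
python3 - <<'E'
from h import *
lid(tau=0,n=1)
E
```

```text
t 14.4 tcp [ 0.5825 -0.1343  0.1623] carr [-0.0015 -0.0578  0.1623] F [-11.31  -0.38  23.85] w 0.001 q [ 0.61  0.38 -0.57  1.61  0.22  1.21  0.05]
corner [-0.0015 -0.0674  0.1453] theta 0.1 s 0.1574 rot err [-0.1  -0.11 -0.01]
[0.1, 0.11, 0.01, 0.0008, 0.0015, 0.0109, 1]
```

The tip stopped at z = 0.1453 with a 24 N reaction, so the lid is seated on the rim. I'll ease off and lift away.

{"op": "send_rows", "data": {
  "steps": [
    [0,0,0,0,0,-0.001,1],
    [0,0,0,0,0,-0.003,1],
    [0,0,0,0,0,-0.01,1],
    [0,0,0,0,0,-0.025,1],
    [0,0,0,0,0,-0.03,1],
    [0,0,0,-0.02,0,-0.03,1],
    [0,0,0,-0.03,0,-0.03,1],
    [0,0,0,-0.03,0,-0.03,1],
    [0,0,0,-0.03,0,-0.01,1],
    [0,0,0,0,0,0,1]
  ]
}}

```text
time: 15.4
ee_pos: [0.5886, -0.2441, 0.3408]
eef_rot: [0.683, 0.731, 0.0, -0.0]
ft_force: [0.1, -0.5, -0.2]
width: 0.0003
```

```bash
python3 - <<'E'
from h import *
from bench import *
cur()
for n in ["side","top"]:
    P=camera_params(n); im,d=camera(n)
    np.savez(f"pics/{n}4.npz",d=d,im=im,K=P["camera_matrix"],T=P["world_from_camera"])
    c=im[90:350,180:480]; cv2.imwrite(f"pics/{n}4.png",cv2.resize(c,None,fx=2,fy=2))
    Pw,im=cloud(f"pics/{n}4.npz"); Q=(Pw-C0)@Rc
    for y0 in (-.08,-.05,-.03,0,.05,.08):
        a=Q[(abs(Q[...,0])<.115)&(abs(Q[...,1]-y0)<.007)&(Q[...,2]<.18)]; print(n,y0,np.percentile(a[:,2],[10,50,90]).round(4) if len(a) else None)
E
```

```text
t 15.4 tcp [ 0.5886 -0.2441  0.3408] carr [-0.0023 -0.1678  0.3408] F [ 0.05 -0.47 -0.19] w 0.0003 q [ 0.7   0.38 -0.53  1.23  0.19  1.58  0.27]
side -0.08 [0.1434 0.1453 0.1474]
side -0.05 [0.1446 0.1466 0.1486]
side -0.03 [0.1444 0.1466 0.1487]
side 0 [0.1444 0.1466 0.1489]
side 0.05 [0.1447 0.1467 0.1486]
side 0.08 [0.1434 0.1454 0.1476]
top -0.08 [0.1431 0.1452 0.1474]
top -0.05 [0.1441 0.1465 0.1486]
top -0.03 [0.1442 0.1464 0.1486]
top 0 [0.1441 0.1465 0.149 ]
top 0.05 [0.1439 0.1464 0.1487]
top 0.08 [0.1428 0.1451 0.1473]
```

View pics/side4.png

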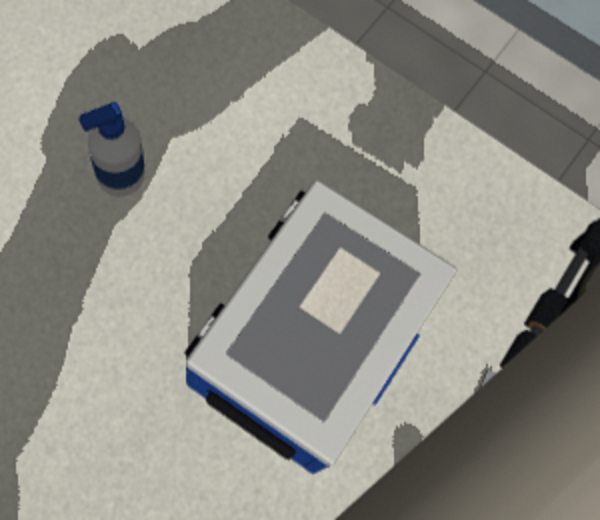

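View pics/top4.png

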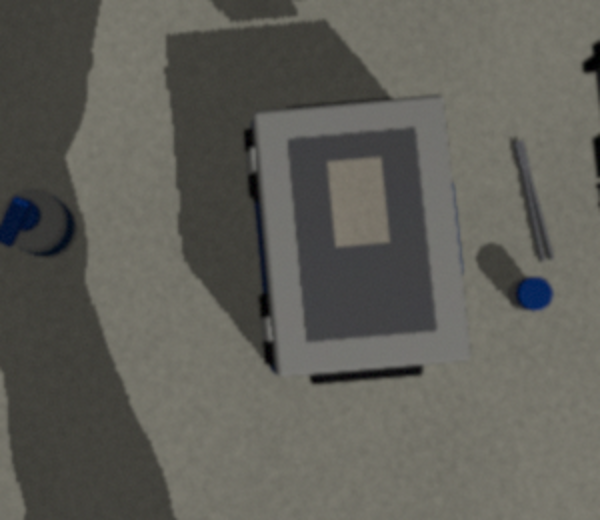

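The lid top is level: 0.145 m at both the hinge side and the free edge. The bottle, pot and forceps are where they started, and the robot is clear of everything. I'm handing the job in.

```bash
python3 -c "
from bench import *
print(close_job())"
```

```text
the job is handed in; nothing more can be done
None
```

The carrier is closed for transport. I pushed the flap flat over the pots first, then swung the lid fully shut. I handed the job in at about 15.5 s of the 51 s allowed.

- **Flap:** I pushed it only on its outer face with closed fingertips. Pressing further moved it no lower, and both cameras put its face at about 85 mm, the expected folded height.
- **Lid:** I pushed it from behind on its outer face, slowing to about 2 cm/s at the end. It stopped at 145 mm with about 24 N on the wrist. Afterwards both cameras read 145 mm at the hinge side and at the free edge. The middle reads about 1.5 mm higher, where the grey panel and label are.
- **Bystanders:** In the last pictures the bottle, spare pot and forceps look unmoved, and the arm was clear of everything with no wrist force. I didn't look at the four pots again once the flap covered them, but nothing touched them.

None of the checks failed or disagreed.

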